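Check a therapy weight on the hanging balance

ROBOT

A 6-joint arm with a two-finger parallel gripper is mounted at the origin on the work surface. World frame = base frame: x ahead of the robot, y to its left, z up, the work surface at z = 0. Lengths are in m, angles in rad, forces in N, time in s.
With the tool pointing down it reaches from about 0.325 to 0.775 m from the base axis. Payload 9.3 kg.
Tool frame: the origin (TCP) lies on the centre line of the jaws, within the pads' length; the fingertips stand 11 mm ahead of it and the grasp point (between the pads) lies 8 mm behind it (arm.tips_ahead is the distance from the TCP to the fingertips, in m); z points along the fingers, y is the direction in which the jaws open and shut (so a half turn about z gives the same grasp; the last joint's range is limited). The gripper opens to 85 mm and grips with 20 to 120 N. Pads are 22 mm wide; open, the fingers measure 114 mm over their backs; the gripper's body (76 mm by 85 mm) begins 54 mm behind the grasp point. The pads swing forward as they close: fully open they stand 13 mm farther back than shut.
Start: joints at [1.197, 0.259, 0.021, 1.334, 0, 1.418], TCP at [0.12, 0.537, 0.203] pointing down, gripper open.
Joint ranges: [-3.04, 3.04], [-0.91, 1.82], [-1.04, 1.36], [-1.92, 1.95], [-1.52, 1.45], [-3.14, 3.14]. Speed limits (rad/s): [2.22, 2.22, 2.79, 3.14, 3.14, 3.14].

INTERFACE

Orientations are given as a rotation vector (axis times angle).
In Python, from plant import arm, eyes gives the robot as it stands. The module is installed in compiled form; this text tells all that it offers.
- The arm moves only by the tool move_arm, never from a script. Its argument "rows" is a list of rows, each a list of 7 numbers: the closure, from -1 (fully open) to 1 (shut), then the shift along the tool's x, y, z in units of 1 m (1.0 is 1 m), then the turn, a rotation vector about the tool's x, y, z in units of 45 degrees (1.0 is 45 degrees). A call has exactly 5 rows; each row is the pose to reach, as a shift and turn from the pose measured when the call began, along the tool's axes at that moment; what a row does not reach only later rows make up. A row lasts 1/12 s, in which the tool goes at most 41.7 mm and 7.16 degrees, less where a joint would pass 70% of its speed; a pose out of reach is approached as far as the arm can. A call with a number of a shift or a turn outside -1 to 1 is refused whole. A call with a gripper value outside its range is refused whole. The fingers move at their own pace and stop on an object; the grip force is fixed at half the most. Time passes only in rows, so rows that repeat a pose let the fingers close, or fill a call up. It gives the time, the measured TCP pose, the force and the opening at its end, in the units of the state.
- arm.get_obs(): the state, without advancing time (a new reading comes with each control period).
- eyes.read_camera(name): name is "scene" or "top" or "wrist"; returns the picture (480x640x3 uint8, blue, green, red); there is no depth.
- eyes.get_calibration(name): a dict with "intrinsics" (3x3 intrinsics, pixels), "cam_to_world" (4x4, takes a point from camera to world coordinates); the wrist camera has in their place "tool_from_camera" (4x4, takes a point from camera to tool coordinates, whose origin is the TCP and whose axes are the flange's). Camera axes: x right, y down, z forward; pixel columns grow to the right and rows downward; lengths in m; the calibration is good to about 2 mm. A picture is of the moment at which its call begins: read the wrist's pose just before it. get_calibration takes no time and is no camera call.
- arm.job_done(): hands the job in, once; it reports no verdict.
The state is a dict: "clock": time; "joints": joint angles; "dq": joint speeds; "joint_torque": joint torques, N m; "eef_pos": TCP position; "tool_rot": TCP orientation; "force": force on the tool from outside, world axes, zero at the start; "ft_torque": the same for the moment, N m; "grip_width": finger opening in m.
Only numpy, scipy, OpenCV 4.12 (cv2) and the standard library are available. Lean on these libraries where they do the work, as an engineer would, in place of code of your own. Each camera call takes 0.05 s, during which the arm holds its last target.

TASK

In this hand clinic, hang the blue therapy weight by its frame window on the sprung hook of the balance: lower it gently so that the hook sinks and takes the load without being driven down to its stop, let go, and leave it hanging upright, still and clear of the desk, in the seat of the hook. Leave the orange and the yellow weights standing where they are.

Things in the scene. Friction and masses are not known exactly. Their poses are not given: they have to be found in the camera images.
- blue_grip (a point): Centre of the black 26 x 26 x 50 mm grip post on top of the blue weight: 113 mm over its foot, 35 mm over the underside of the bar to hang it by. Below the post: bar 10 thick; window 48 wide, 44 high, open along own y; round blue bob, 54 dia, 34 high. Frame 60 wide (x), 22 deep (y). z up; a half turn in yaw looks alike. Stands loose, 0.34 to 0.46 kg.
- hook_seat (a point): Seat: top of the steel hook's level arm (14 mm wide, 6 thick), 220 mm over the desk unloaded; moves with the hook. Tip at own -y: lip from 22 to 28 mm out, 12 mm high. Column at +y; arm and space above free for 90 mm. z up. Hook slides down on a spring, 100 N/m, stop at 65 mm; blue sinks it 33 to 46 mm and bobs 1 to 2 s. White balance, fixed; foot plate 12 thick.
- orange_grip (a point): Centre of the black grip post of the orange weight, a bystander of the same shape and size as the blue one, 113 mm over its foot; axes alike.
- yellow_grip (a point): Centre of the black grip post of the yellow weight, a bystander of the same shape and size as the blue one, 113 mm over its foot; axes alike.

How it is judged:
By the outcome, as a careful person would: the job done as asked, in the order asked, and still so for the second after the job is handed in, with the robot touching nothing.
It also fails if it takes over 42 s, if anything falls off the work surface, if the arm or the gripper's body presses on something with over 40 N, if the wrist force passes 120 N, or if a joint passes its speed limit or range.

## Working session

There is one attempt and no reset: what is moved stays moved. The work goes in short steps, Python scripts to look and compute and a tool call to move; the robot and the scene stay as the last step left them, time stands still between calls to the robot, and variables do not carry over. Pictures are saved under pics/ and viewed, and the job is handed in when it is done.

Besides the shell and the picture viewer there is one more tool, called after "Request:" as a command line: name --pt "numbers of a row" for each row, then --argument value for the rest. move_arm: Moves the arm, as the interface text tells. Its arguments: {"type":"object","properties":{"rows":{"type":"array"}},"required":["rows"]}

```bash
mkdir -p pics
python3 - <<'E'
from plant import arm, eyes
import cv2, numpy as np
np.set_printoptions(precision=4,suppress=True)
print(arm.get_obs())
for n in ["scene","top","wrist"]:
    im=eyes.read_camera(n); cv2.imwrite(f"pics/{n}0.png",im)
    print(n,eyes.get_calibration(n))
E
```

```text
{'clock': 0.0, 'joints': array([ 1.1974,  0.2592,  0.0207,  1.3337, -0.    ,  1.4182]), 'dq': array([-0.0008, -0.002 ,  0.0012, -0.0011,  0.0009, -0.001 ]), 'joint_torque': array([  0.0007, -55.5643,  34.4524,   0.0137,  -0.0001,  -0.    ]), 'eef_pos': array([0.1203, 0.5363, 0.2025]), 'tool_rot': array([-0.3461, -3.1221,  0.002 ]), 'force': array([0.7821, 0.0776, 0.6663]), 'ft_torque': array([-0.0432, -0.0184,  0.0417]), 'grip_width': 0.0852141384231887}
scene {'intrinsics': array([[448.8514,   0.    , 328.6697],
       [  0.    , 448.8514, 239.6223],
       [  0.    ,   0.    ,   1.    ]]), 'cam_to_world': array([[-0.9025,  0.2883, -0.3199,  0.7452],
       [ 0.4306,  0.5964, -0.6774,  0.3213],
       [-0.0045, -0.7491, -0.6624,  0.622 ],
       [ 0.    ,  0.    ,  0.    ,  1.    ]])}
top {'intrinsics': array([[471.5777,   0.    , 319.1087],
       [  0.    , 471.5777, 229.6489],
       [  0.    ,   0.    ,   1.    ]]), 'cam_to_world': array([[-0.0218, -0.993 ,  0.1164,  0.4407],
       [-0.9997,  0.0201, -0.0161, -0.104 ],
       [ 0.0137, -0.1167, -0.9931,  1.0347],
       [ 0.    ,  0.    ,  0.    ,  1.    ]])}
wrist {'intrinsics': array([[356.7754,   0.    , 313.5652],
       [  0.    , 356.7754, 234.2734],
       [  0.    ,   0.    ,   1.    ]]), 'tool_from_camera': array([[ 0.0003, -0.9636, -0.2675,  0.0677],
       [ 1.    ,  0.    ,  0.0012, -0.0003],
       [-0.0012, -0.2675,  0.9636, -0.1707],
       [ 0.    ,  0.    ,  0.    ,  1.    ]])}
```

View pics/scene0.png

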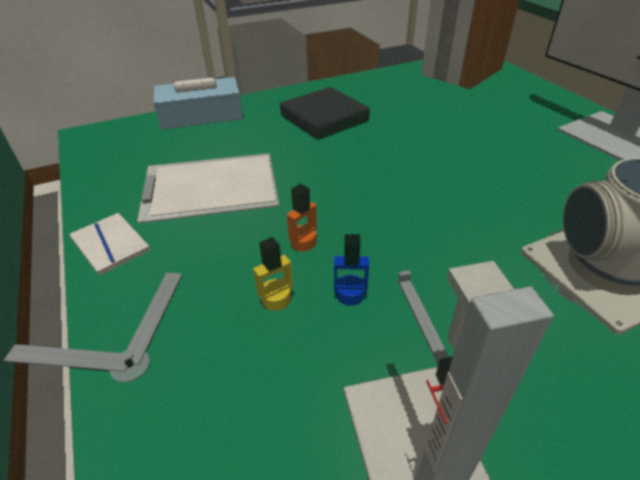

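View pics/top0.png

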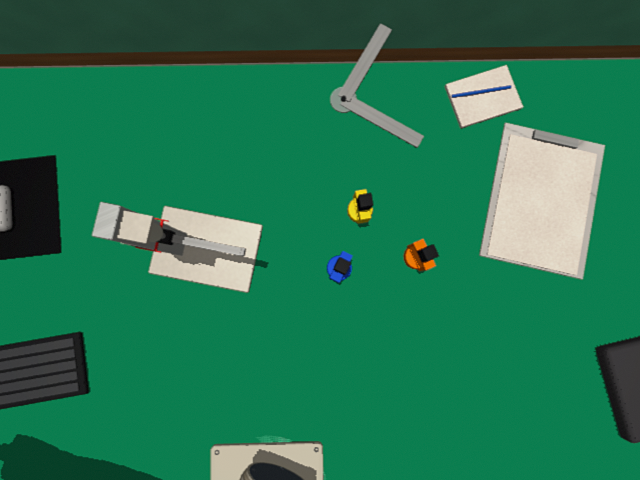

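View pics/wrist0.png

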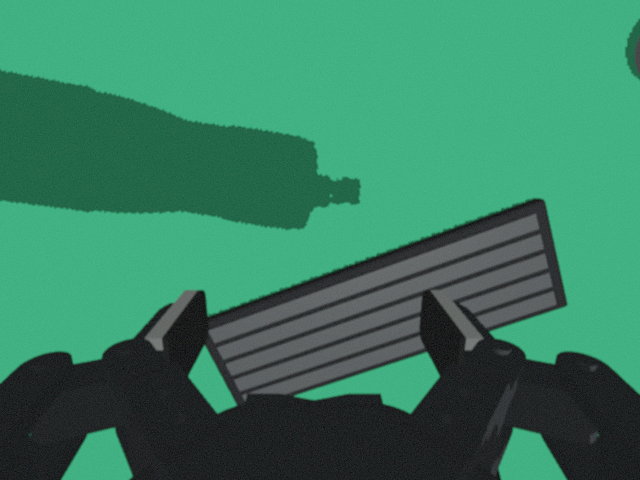

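Run:
```python
import cv2, numpy as np
t=cv2.imread('pics/top0.png'); s=cv2.imread('pics/scene0.png')
a=cv2.resize(t[170:310,300:460],None,fx=5,fy=5,interpolation=cv2.INTER_CUBIC); a=a[:600]
a=np.clip(a.astype(float)*1.8,0,255).astype(np.uint8); cv2.imwrite('pics/a.png',a[:600,:800])
b=cv2.resize(t[190:310,85:285],None,fx=4,fy=4,interpolation=cv2.INTER_CUBIC); cv2.imwrite('pics/b.png',b)
c=cv2.resize(s[170:320,240:440],None,fx=4,fy=4,interpolation=cv2.INTER_CUBIC)
c=np.clip(c.astype(float)*1.8,0,255).astype(np.uint8); cv2.imwrite('pics/c.png',c)
d=cv2.resize(s[250:480,330:570],None,fx=2.6,fy=2.6,interpolation=cv2.INTER_CUBIC); cv2.imwrite('pics/d.png',d)
```

```text
(no output)
```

View pics/a.png

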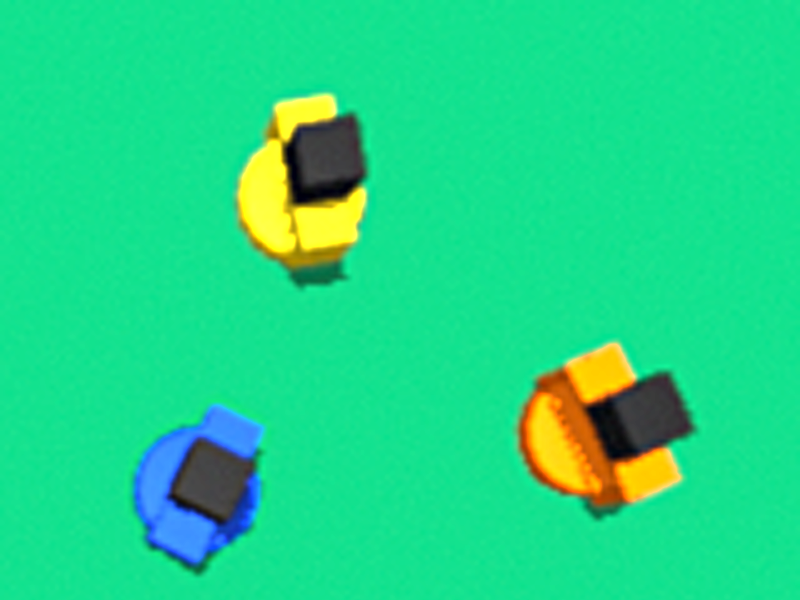

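View pics/b.png

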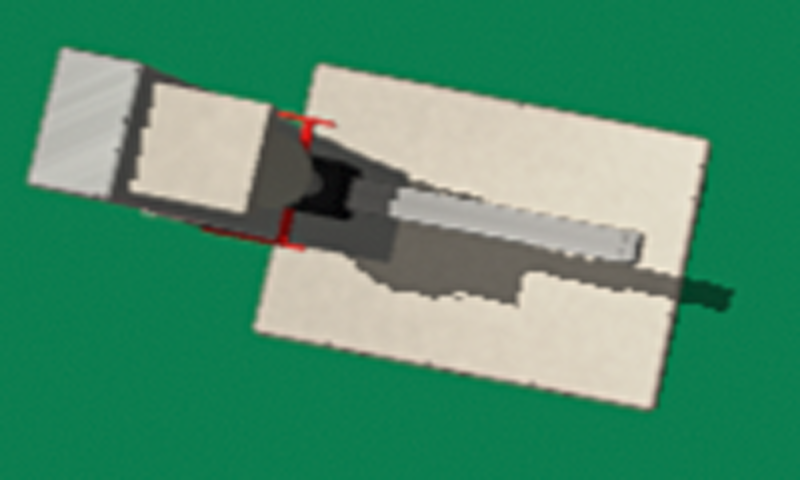

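View pics/c.png

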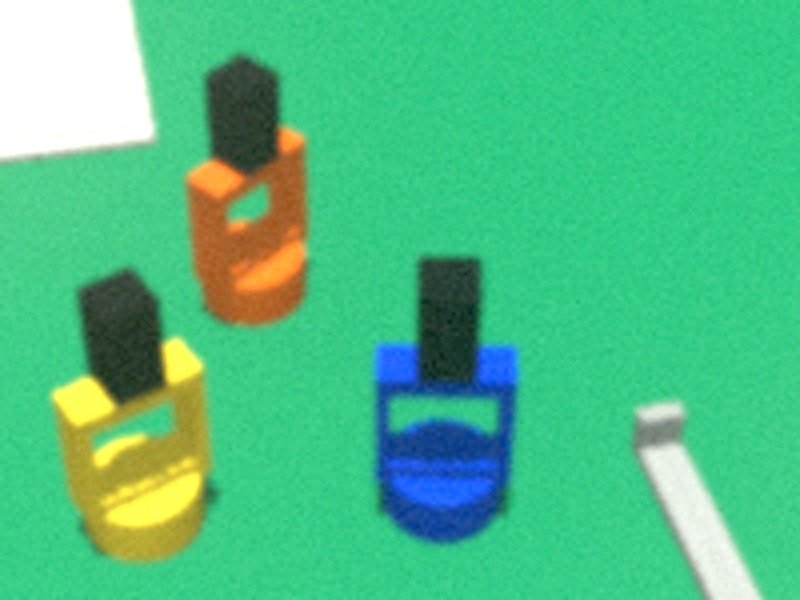

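View pics/d.png

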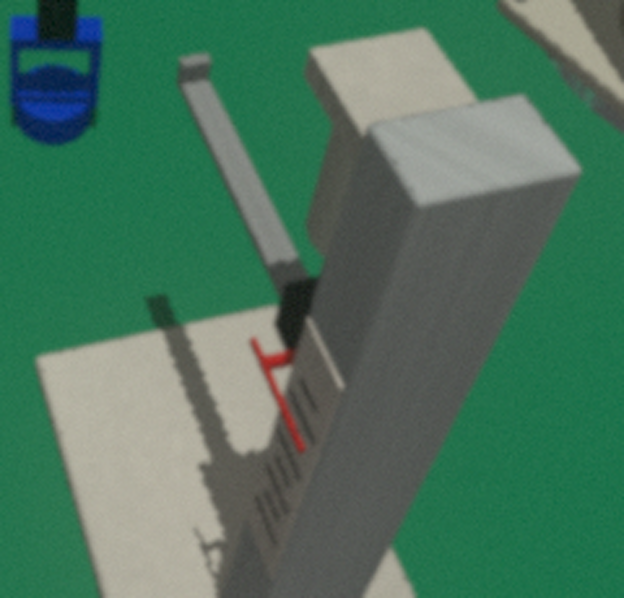

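```bash
cat > h.py <<'E'
import cv2, numpy as np
np.set_printoptions(precision=4,suppress=True)
from plant import arm, eyes
def ray(n,p):
    c=eyes.get_calibration(n);K=np.array(c['intrinsics']);T=np.array(c['cam_to_world'])
    d=T[:3,:3]@np.linalg.solve(K,[p[0],p[1],1.]);return T[:3,3],d/np.linalg.norm(d)
def plane(n,p,z):
    o,d=ray(n,p);return o+d*(z-o[2])/d[2]
def tri(r):
    A=0;b=0
    for o,d in r:
        M=np.eye(3)-np.outer(d,d);A=A+M;b=b+M@o
    X=np.linalg.solve(A,b);return X,[np.linalg.norm((np.eye(3)-np.outer(d,d))@(X-o)) for o,d in r]
def proj(n,X):
    c=eyes.get_calibration(n);K=np.array(c['intrinsics']);T=np.array(c['cam_to_world'])
    q=K@(T[:3,:3].T@(np.array(X)-T[:3,3]));return q[:2]/q[2]
E
python3 - <<'E'
from h import *
t=cv2.imread('pics/top0.png'); s=cv2.imread('pics/scene0.png')
hsv=cv2.cvtColor(t,cv2.COLOR_BGR2HSV)
for nm,(x0,y0,x1,y1) in dict(blue=(320,245,362,290),yellow=(345,180,380,230),orange=(400,235,445,275)).items():
    sub=t[y0:y1,x0:x1].astype(int); m=((sub.max(2)<70)).astype(np.uint8)
    n,l,st,_=cv2.connectedComponentsWithStats(m,connectivity=4); k=1+np.argmax(st[1:,4]); m=(l==k).astype(np.uint8)
    c=max(cv2.findContours(m,cv2.RETR_EXTERNAL,cv2.CHAIN_APPROX_NONE)[0],key=cv2.contourArea)
    r=cv2.minAreaRect(c); ctr=np.array(r[0])+[x0,y0]
    box=cv2.boxPoints(r)+[x0,y0]
    P=np.array([plane('top',p,0.138) for p in box]); 
    print(nm,st[k],ctr,r[1],plane('top',ctr,0.138),'edges',[ (np.degrees(np.arctan2(*(P[i+1]-P[i])[[1,0]])),np.linalg.norm(P[i+1]-P[i])) for i in range(3)])
# blue bar line from a.png clicks
f=lambda x,y:(300+ (x+.5)/5-.5,170+(y+.5)/5-.5)
for q in [((236,417),(178,554)),((210,405),(150,540)),((263,430),(205,568))]:
    A,B=[plane('top',f(*p),0.088) for p in q]; print('bar',A,B,(A+B)/2,np.degrees(np.arctan2(*(A-B)[[1,0]])),np.linalg.norm(A-B))
g=lambda x,y:(85+(x+.5)/4-.5,190+(y+.5)/4-.5)
for z,q in [(.22,((400,188),(620,229))),(.22,((392,213),(610,256))),(.22,((395,200),(615,242))),(.232,((642,232),(635,263)))]:
    A,B=[plane('top',g(*p),z) for p in q]; print('hook',A,B,np.degrees(np.arctan2(*(A-B)[[1,0]])),np.linalg.norm(A-B))
for q in [((317,64),(708,139)),((255,331),(655,408)),((708,139),(655,408))]:
    A,B=[plane('top',g(*p),.012) for p in q]; print('foot',A,B,np.degrees(np.arctan2(*(A-B)[[1,0]])),np.linalg.norm(A-B))
E
```

```text
blue [ 14  13  17  17 186] [341.8866 266.0052] (13.605639457702637, 13.910243034362793) [ 0.4754 -0.1603  0.138 ] edges [(np.float64(-25.445324514984925), np.float64(0.026441471061766798)), (np.float64(-115.20657154686705), np.float64(0.025823678387272047)), (np.float64(154.36995809430303), np.float64(0.026415426174127756))]
yellow [ 12  13  16  18 231] [364.45 201.65] (16.404876708984375, 15.132085800170898) [ 0.5984 -0.2073  0.138 ] edges [(np.float64(-82.86487084184934), np.float64(0.02938035138692915)), (np.float64(-173.95366745188568), np.float64(0.03206573310729124)), (np.float64(97.07385255268623), np.float64(0.02926216798354306))]
orange [ 17  10  22  17 243] [427.4483 253.1207] (13.555760383605957, 18.56953239440918) [ 0.4965 -0.3244  0.138 ] edges [(np.float64(-69.61052676216208), np.float64(0.03595838449189945)), (np.float64(-160.85746811464983), np.float64(0.025707620015483965)), (np.float64(110.29869085622683), np.float64(0.03585024929541232))]
bar [ 0.5032 -0.174   0.088 ] [ 0.4489 -0.1493  0.088 ] [ 0.4761 -0.1616  0.088 ] -24.51613504043327 0.059651303547992134
bar [ 
[... 162 characters left out ...]
9  0.088 ] [ 0.4704 -0.1723  0.088 ] -24.44951966107522 0.059984034742171864
hook [0.5287 0.1156 0.22  ] [0.5089 0.0208 0.22  ] 78.24331439143015 0.0969004854798736
hook [0.5179 0.119  0.22  ] [0.4974 0.0251 0.22  ] 77.65118708934942 0.0960798019792525
hook [0.5235 0.1177 0.22  ] [0.5034 0.0229 0.22  ] 77.99592194316172 0.09691424302876103
hook [0.5065 0.0096 0.232 ] [0.4933 0.0126 0.232 ] -12.916191651281876 0.013482454387626217
foot [0.6203 0.2177 0.012 ] [0.5746 0.0046 0.012 ] 77.91498274842402 0.21790293525560425
foot [0.4755 0.2485 0.012 ] [0.4297 0.0341 0.012 ] 77.9485497445135 0.21919532669246056
foot [0.5746 0.0046 0.012 ] [0.4297 0.0341 0.012 ] -11.500545261410016 0.1479195228726226
```

```bash
cat >> h.py <<'E'
from scipy.spatial.transform import Rotation as Ro
def Rdown(az):
    a=np.radians(az); y=np.array([np.cos(a),np.sin(a),0]); z=np.array([0,0,-1.]); return np.c_[np.cross(y,z),y,z]
def goto(p,az):
    o=arm.get_obs(); R=Ro.from_rotvec(o['tool_rot']).as_matrix()
    d=R.T@(np.array(p)-o['eef_pos']); w=Ro.from_matrix(R.T@Rdown(az)).as_rotvec(degrees=True)/45
    print('shift',d,'turn',w,'dist',np.linalg.norm(d))
def st():
    o=arm.get_obs(); R=Ro.from_rotvec(o['tool_rot']).as_matrix()
    print('t',round(o['clock'],2),'p',o['eef_pos'],'az',np.degrees(np.arctan2(R[1,1],R[0,1])),'tilt',R[2,:],'F',o['force'],'T',o['ft_torque'],'w',o['grip_width'],'q',o['joints'])
E
python3 - <<'E'
from h import *
s=cv2.imread('pics/scene0.png')
k=lambda p:(np.array(p)-[240,170]+.5)*4-.5
B=np.array([.4758,-.161,0]);
a=np.radians(-25);ex=np.array([np.cos(a),np.sin(a),0]);ey=np.array([-np.sin(a),np.cos(a),0]);ez=np.array([0,0,1])
c=cv2.imread('pics/c.png')
pts=[B+ex*sx*.013+ey*sy*.013+ez*.138 for sx in(-1,1) for sy in (-1,1)]+[B+ex*sx*.03+ey*sy*.011+ez*.088 for sx in(-1,1) for sy in (-1,1)]
a=np.radians(-12);hx=np.array([np.cos(a),np.sin(a),0]);hy=np.array([-np.sin(a),np.cos(a),0])
S=np.array([.5057,.0385,.22])
pts+=[S+hx*sx*.007-hy*v+ez*.012 for sx in(-1,1) for v in (.022,.028)]
for p in pts:
    q=k(proj('scene',p)); cv2.circle(c,tuple(int(round(v)) for v in q),4,(0,0,255),-1)
cv2.imwrite('pics/c2.png',c)
goto([.33,.18,.24],77.5)
E
```

```text
shift [-0.2826 -0.3019 -0.0371] turn [-0.0013 -0.0002 -0.0033] dist 0.4151897609426042
```

View pics/c2.png

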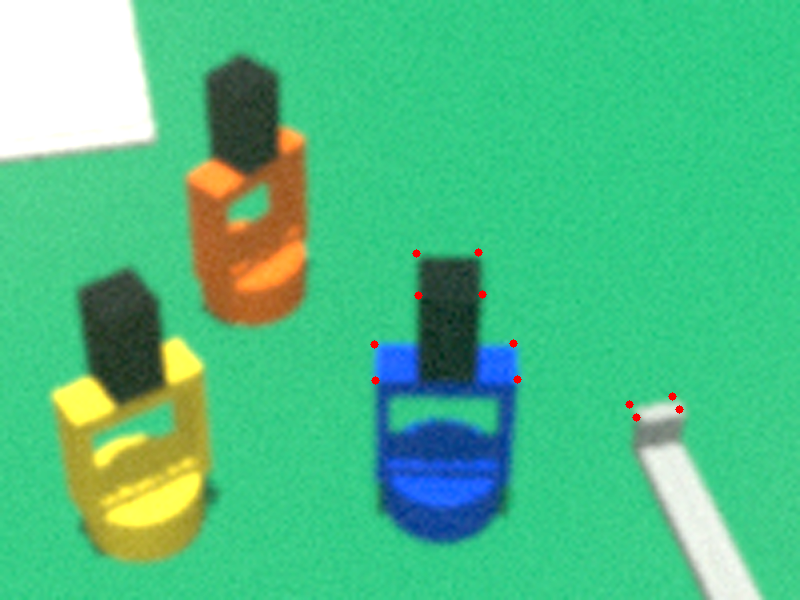

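Request:
move_arm --pt "-1 -0.028 -0.03 -0.004 0 0 0" --pt "-1 -0.056 -0.06 -0.008 0 0 0" --pt "-1 -0.084 -0.09 -0.011 0 0 0" --pt "-1 -0.112 -0.12 -0.015 0 0 0" --pt "-1 -0.14 -0.15 -0.018 0 0 0"

```text
clock: 0.57
eef_pos: [0.2243, 0.3577, 0.2208]
tool_rot: [-0.345, -3.122, 0.002]
force: [1.7, -0.2, 0.3]
grip_width: 0.0854
```

Run:
```python
from h import *
st(); goto([.33,.18,.24],77.5); goto([.42,-.05,.24],70);goto([.44,-.161,.24],65)
```

```text
t 0.57 p [0.2243 0.3577 0.2208] az 77.40050883433878 tilt [ 0.0001 -0.0011 -1.    ] F [ 1.7002 -0.1574  0.3022] T [ 0.0302 -0.0372 -0.0272] w 0.08535356652029565 q [ 0.8118  0.0351 -0.2055  1.3312 -0.0005  1.0317]
shift [-0.1419 -0.1504 -0.0191] turn [-0.0014 -0.0001 -0.0022] dist 0.20766240656094545
shift [-0.2799 -0.3553 -0.0188] turn [-0.0015 -0.      0.1645] dist 0.45266090935737974
shift [-0.3236 -0.4592 -0.0187] turn [-0.0015  0.      0.2756] dist 0.5621096941091819
```

Request:
move_arm --pt "-1 -0.026 -0.03 -0.004 0 0 0" --pt "-1 -0.053 -0.061 -0.008 0 0 0" --pt "-1 -0.08 -0.092 -0.011 0 0 0" --pt "-1 -0.106 -0.123 -0.015 0 0 0" --pt "-1 -0.132 -0.154 -0.018 0 0 0"

```text
clock: 0.98
eef_pos: [0.3198, 0.1769, 0.2393]
tool_rot: [0.344, 3.122, -0.001]
force: [1.5, 1.2, 0.9]
grip_width: 0.0852
```

Run:
```python
from h import *
st(); goto([.42,-.05,.24],70);goto([.4758,-.161,.20],65)
```

```text
t 0.98 p [0.3198 0.1769 0.2393] az 77.41884617180555 tilt [-0.0004 -0.0008 -1.    ] F [1.463  1.188  0.8666] T [ 0.0572 -0.0499  0.0123] w 0.08517681216792743 q [ 0.2752 -0.0699 -0.261   1.3797 -0.0009  0.4948]
shift [-0.1472 -0.1996 -0.0005] turn [-0.001   0.0006  0.1649] dist 0.24800578122306935
shift [-0.2258 -0.2957  0.0396] turn [-0.0009  0.0007  0.276 ] dist 0.374205982587426
```

Request:
move_arm --pt "-1 -0.024 -0.031 0 0 0 0.03" --pt "-1 -0.048 -0.062 0 0 0 0.06" --pt "-1 -0.072 -0.093 0.0 0 0 0.09" --pt "-1 -0.096 -0.124 0.005 0 0 0.12" --pt "-1 -0.12 -0.155 0.01 0 0 0.16"

```text
clock: 1.4
eef_pos: [0.4035, -0.0027, 0.2296]
tool_rot: [0.542, 3.093, -0.001]
force: [1.2, 0.9, 0.4]
grip_width: 0.0853
```

Run:
```python
from h import *
st(); goto([.4758,-.161,.20],65)
```

```text
t 1.4 p [ 0.4035 -0.0027  0.2296] az 70.13042873664988 tilt [-0.0015 -0.0005 -1.    ] F [1.1598 0.8708 0.371 ] T [ 0.0172 -0.0717  0.0081] w 0.08534982178891694 q [-0.2148 -0.0016 -0.2208  1.3502 -0.0007  0.132 ]
shift [-0.1217 -0.1243  0.0298] turn [-0.0005  0.0019  0.114 ] dist 0.17651800138424478
```

Request:
move_arm --pt "-1 -0.028 -0.029 0.007 0 0 0.03" --pt "-1 -0.056 -0.058 0.014 0 0 0.06" --pt "-1 -0.084 -0.086 0.02 0 0 0.09" --pt "-1 -0.11 -0.112 0.025 0 0 0.114" --pt "-1 -0.1217 -0.1243 0.03 0 0 0.114"

```text
clock: 1.82
eef_pos: [0.477, -0.1648, 0.1987]
tool_rot: [0.685, 3.065, -0.002]
force: [-1.1, 0.7, 0.1]
grip_width: 0.0851
```

Run:
```python
from h import *
st(); im=eyes.read_camera('wrist'); cv2.imwrite('pics/w1.png',im)
o=arm.get_obs(); R=Ro.from_rotvec(o['tool_rot']).as_matrix(); c=eyes.get_calibration('wrist'); T=c['tool_from_camera'];K=c['intrinsics']
a=np.radians(-25);ex=np.array([np.cos(a),np.sin(a),0]);ey=np.array([-np.sin(a),np.cos(a),0]);ez=np.array([0,0,1]);B=np.array([.4758,-.161,0])
for h,x,y in((.138,.013,.013),(.088,.03,.011)):
  for sx in(-1,1):
    for sy in(-1,1):
      X=B+ex*sx*x+ey*sy*y+ez*h
      q=K@(T[:3,:3].T@(R.T@(X-o['eef_pos'])-T[:3,3])); q=q[:2]/q[2]; print(q)
      cv2.circle(im,tuple(int(round(v)) for v in q),3,(0,0,255),-1)
cv2.imwrite('pics/w1b.png',im)
```

```text
t 1.82 p [ 0.477  -0.1648  0.1987] az 64.7967686582157 tilt [-0.0012 -0.0009 -1.    ] F [-1.1338  0.6826  0.1352] T [0.0137 0.0369 0.0218] w 0.08512271224523998 q [-0.4985  0.1818 -0.0915  1.2963 -0.0008 -0.0587]
[299.1786 216.3731]
[338.5533 216.2613]
[299.7014 253.742 ]
[337.9489 253.6364]
[303.9183 181.1716]
[332.0278 181.0897]
[304.6522 253.9194]
[331.2362 253.8461]
```

View pics/w1b.png

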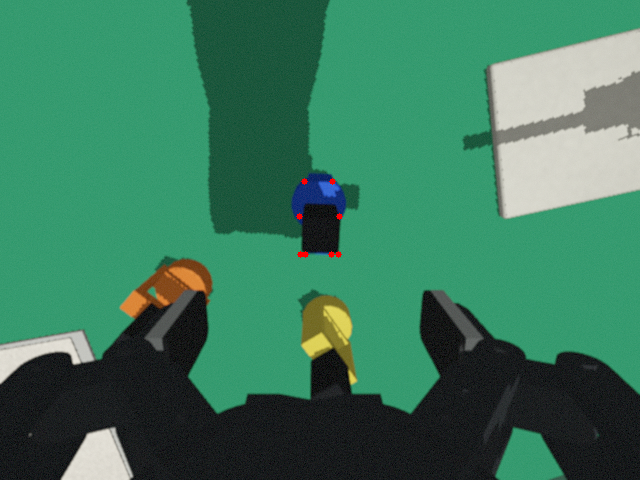

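Run:
```python
from h import *
im=cv2.imread('pics/w1.png')
c=cv2.resize(im[165:270,260:380],None,fx=5.5,fy=5.5,interpolation=cv2.INTER_CUBIC); cv2.imwrite('pics/w1c.png',np.clip(c*2.5,0,255).astype(np.uint8))
g=im.max(2)
for r in (210,216,225,235,245,250): 
    row=g[r,290:352]; i=np.where(row<60)[0]; print(r,290+i.min(),290+i.max())
print(g[240:262,320])
```

```text
210 304 336
216 303 337
225 302 338
235 302 338
245 302 337
250 303 337
[ 22  32  28  24  24  25   8  21  36  19  21  43  96 136 152 148 154 156
 155 155 154 153]
```

View pics/w1c.png

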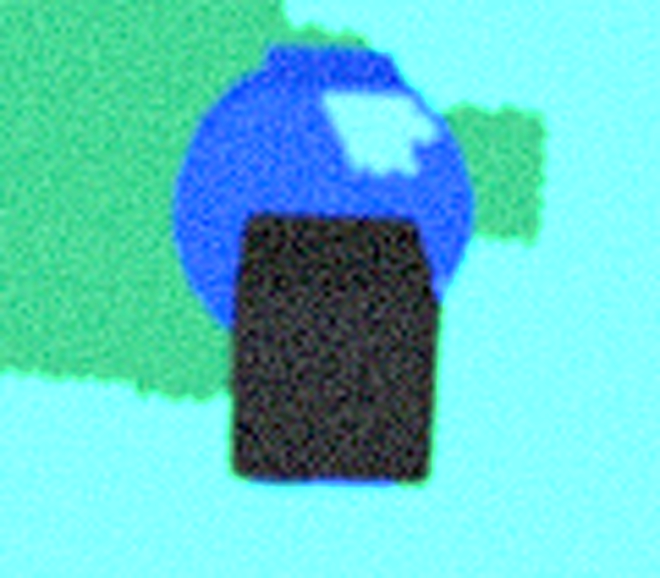

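Run:
```python
from h import *
st(); goto([.4760,-.1605,.105],65)
```

```text
t 1.87 p [ 0.4772 -0.1655  0.1975] az 64.81496051697219 tilt [ 0.0002 -0.0011 -1.    ] F [-0.6746 -2.0432 -1.5762] T [-0.0503 -0.0247 -0.0187] w 0.08539136880269535 q [-0.4994  0.1839 -0.0919  1.2951 -0.0011 -0.0598]
shift [0.0032 0.0041 0.0925] turn [-0.0014 -0.0002 -0.0041] dist 0.09261868432676562
```

Request:
move_arm --pt "-1 0.0032 0.0041 0.02 0 0 0" --pt "-1 0.0032 0.0041 0.04 0 0 0" --pt "-1 0.0032 0.0041 0.058 0 0 0" --pt "-1 0.0032 0.0041 0.065 0 0 0" --pt "-1 0.0032 0.0041 0.065 0 0 0"

```text
clock: 2.28
eef_pos: [0.475, -0.1595, 0.1311]
tool_rot: [-0.683, -3.063, 0.0]
force: [-0.0, 0.5, 0.6]
grip_width: 0.0853
```

Run:
```python
from h import *
st(); goto([.4760,-.1605,.105],65)
im=eyes.read_camera('wrist'); cv2.imwrite('pics/w2.png',im)
```

```text
t 2.28 p [ 0.475  -0.1595  0.1311] az 64.846931999068 tilt [ 0.0033 -0.0009 -1.    ] F [-0.0352  0.4714  0.6275] T [0.0649 0.0346 0.044 ] w 0.08528296331656995 q [-0.491   0.2113 -0.2295  1.1332 -0.001  -0.052 ]
shift [-0.0014 -0.0004  0.0261] turn [-0.0011 -0.0042 -0.0034] dist 0.026158055136673387
```

View pics/w2.png

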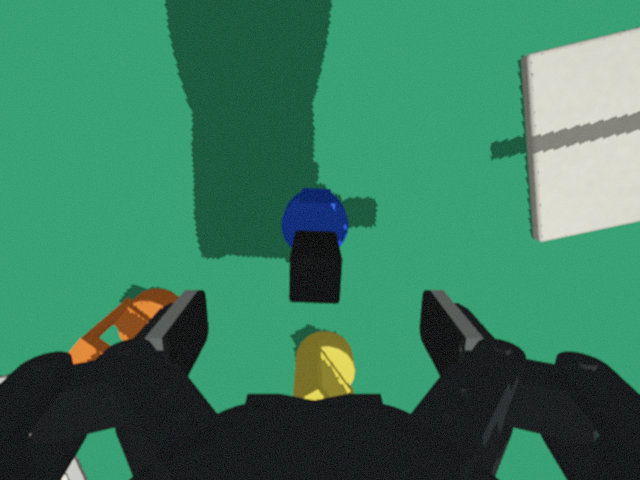

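Request:
move_arm --pt "-1 -0.001 0 0.01 0 0 0" --pt "-1 -0.001 0 0.02 0 0 0" --pt "-1 -0.001 0 0.026 0 0 0" --pt "-1 -0.001 0 0.026 0 0 0" --pt "-1 -0.001 0 0.026 0 0 0"

```text
clock: 2.75
eef_pos: [0.4763, -0.1602, 0.1061]
tool_rot: [-0.684, -3.064, 0.001]
force: [0.4, -0.2, 0.4]
grip_width: 0.0854
```

Run:
```python
from h import *
st(); goto([.4760,-.1605,.105],65)
im=eyes.read_camera('scene'); cv2.imwrite('pics/s2.png',im);cv2.imwrite('pics/s2c.png',cv2.resize(im[130:330,200:440],None,fx=3,fy=3))
im=eyes.read_camera('wrist'); cv2.imwrite('pics/w3.png',im)
```

```text
t 2.75 p [ 0.4763 -0.1602  0.1061] az 64.84789993676789 tilt [ 0.0021 -0.001  -1.    ] F [ 0.3634 -0.2415  0.4172] T [0.0155 0.0256 0.0747] w 0.08544865867919268 q [-0.491   0.2297 -0.2726  1.0706 -0.0011 -0.052 ]
shift [ 0.0001 -0.0004  0.0011] turn [-0.0012 -0.0027 -0.0034] dist 0.0011968175508793922
```

View pics/w3.png

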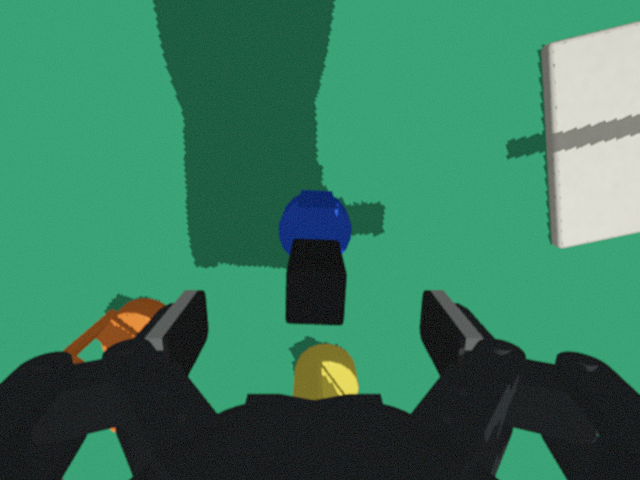

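View pics/s2c.png

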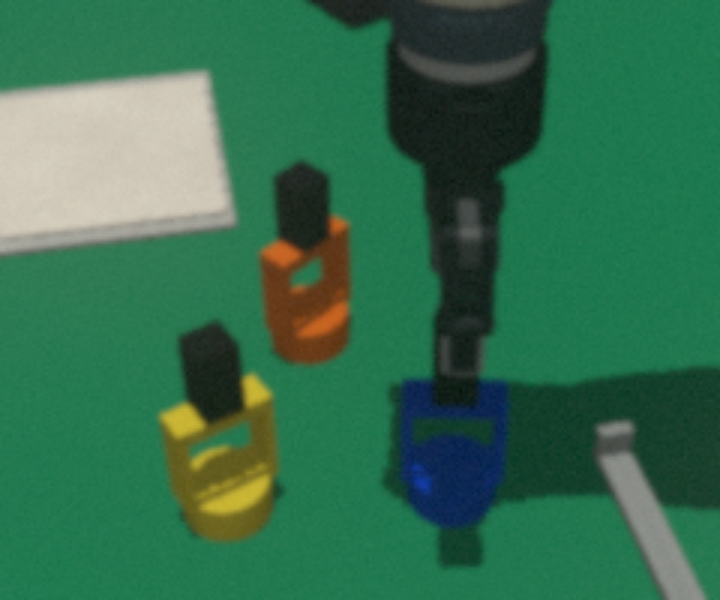

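Request:
move_arm --pt "0 0 0 0 0 0 0" --pt "1 0 0 0 0 0 0" --pt "1 0 0 0 0 0 0" --pt "1 0 0 0 0 0 0" --pt "1 0 0 0 0 0 0"

```text
clock: 3.27
eef_pos: [0.4767, -0.1604, 0.1068]
tool_rot: [-0.684, -3.065, 0.001]
force: [-0.9, -1.3, 4.7]
grip_width: 0.0255
```

Request:
move_arm --pt "1 0 0 0 0 0 0" --pt "1 0 0 0 0 0 0" --pt "1 0 0 0 0 0 0" --pt "1 0 0 0 0 0 0" --pt "1 0 0 0 0 0 0"

```text
clock: 3.68
eef_pos: [0.4769, -0.1605, 0.1072]
tool_rot: [-0.684, -3.066, 0.001]
force: [-0.2, 1.7, 5.3]
grip_width: 0.023
```

Run:
```python
from h import *
st()
```

```text
t 3.68 p [ 0.4769 -0.1605  0.1072] az 64.85148135352533 tilt [ 0.0001 -0.0008 -1.    ] F [-0.1738  1.7033  5.3125] T [0.2196 0.0658 0.0091] w 0.02301438359032892 q [-0.4909  0.2287 -0.2712  1.071  -0.0008 -0.052 ]
```

Request:
move_arm --pt "1 0 0 -0.01 0 0 0" --pt "1 0 0 -0.025 0 0 0" --pt "1 0 0 -0.045 0 0 0" --pt "1 0 0 -0.06 0 0 0" --pt "1 0 0 -0.06 0 0 0"

```text
clock: 4.1
eef_pos: [0.4779, -0.161, 0.1699]
tool_rot: [0.683, 3.063, -0.003]
force: [0.6, -0.2, -4.1]
grip_width: 0.0231
```

Run:
```python
from h import *
st(); goto([.4758,-.14,.275],78)
im=eyes.read_camera('scene');cv2.imwrite('pics/s3c.png',cv2.resize(im[110:330,200:440],None,fx=2.7,fy=2.7))
st()
```

```text
t 4.1 p [ 0.4779 -0.161   0.1699] az 64.84968212526407 tilt [-0.0036 -0.0011 -1.    ] F [ 0.5876 -0.2167 -4.129 ] T [-0.0348 -0.0982  0.0612] w 0.02308272894518303 q [-0.4908  0.191  -0.1538  1.2224 -0.0009 -0.0518]
shift [ 0.0104  0.018  -0.1051] turn [-0.002   0.0044 -0.2922] dist 0.10717626493901006
t 4.15 p [ 0.4775 -0.1608  0.1682] az 64.84735929575625 tilt [-0.002  -0.0011 -1.    ] F [ 0.6893 -0.1977 -4.3935] T [-0.0437 -0.0514  0.0576] w 0.02289360435453901 q [-0.4908  0.1921 -0.1569  1.2197 -0.0009 -0.0518]
```

View pics/s3c.png

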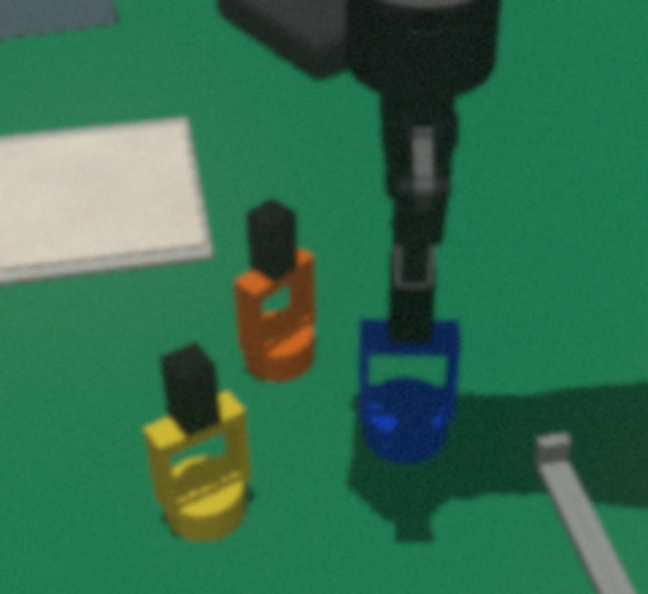

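Request:
move_arm --pt "1 0.002 0 -0.03 0 0 -0.05" --pt "1 0.004 0.002 -0.06 0 0 -0.12" --pt "1 0.006 0.006 -0.085 0 0 -0.2" --pt "1 0.008 0.012 -0.103 0 0 -0.26" --pt "1 0.01 0.02 -0.107 0 0 -0.292"

```text
clock: 4.57
eef_pos: [0.4772, -0.1384, 0.2768]
tool_rot: [0.326, 3.121, -0.004]
force: [0.7, -0.3, -3.7]
grip_width: 0.0228
```

Run:
```python
from h import *
st(); goto([.490,-.035,.275],78)
```

```text
t 4.57 p [ 0.4772 -0.1384  0.2768] az 78.08797188295213 tilt [-0.004  -0.0022 -1.    ] F [ 0.6992 -0.298  -3.6544] T [-0.0026  0.0051 -0.0114] w 0.022784950961854334 q [-0.4506  0.1522  0.0686  1.4828 -0.0012 -0.2427]
shift [0.0089 0.1039 0.0015] turn [-0.0028  0.0051  0.002 ] dist 0.10424279221910766
```

Request:
move_arm --pt "1 0.002 0.025 0.0015 0 0 0" --pt "1 0.004 0.055 0.0015 0 0 0" --pt "1 0.006 0.085 0.0015 0 0 0" --pt "1 0.0089 0.1 0.0015 0 0 0" --pt "1 0.0089 0.1035 0.0015 0 0 0"

```text
clock: 4.98
eef_pos: [0.4892, -0.0325, 0.2731]
tool_rot: [0.322, 3.124, -0.002]
force: [0.4, -1.3, -3.8]
grip_width: 0.0229
```

Run:
```python
from h import *
st(); goto([.490,-.035,.275],78)
st()
im=eyes.read_camera('scene');cv2.imwrite('pics/s4.png',im);cv2.imwrite('pics/s4c.png',cv2.resize(im[100:300,300:540],None,fx=3,fy=3,interpolation=cv2.INTER_CUBIC))
im=eyes.read_camera('top');cv2.imwrite('pics/t4.png',im);cv2.imwrite('pics/t4c.png',cv2.resize(im[150:310,90:360],None,fx=2.9,fy=2.9,interpolation=cv2.INTER_CUBIC))
im=eyes.read_camera('wrist');cv2.imwrite('pics/w4.png',im)
st()
```

```text
t 4.98 p [ 0.4892 -0.0325  0.2731] az 78.21319787438813 tilt [-0.001  -0.0014 -1.    ] F [ 0.4031 -1.3082 -3.7986] T [-0.0426  0.0723  0.0186] w 0.02290193163661653 q [-0.2368  0.1432  0.0485  1.475  -0.0013 -0.0311]
shift [-0.0013 -0.0023 -0.0019] turn [-0.0018  0.0012  0.0047] dist 0.003232734478566206
t 4.98 p [ 0.4892 -0.0325  0.2731] az 78.21319787438813 tilt [-0.001  -0.0014 -1.    ] F [ 0.4031 -1.3082 -3.7986] T [-0.0426  0.0723  0.0186] w 0.02290193163661653 q [-0.2368  0.1432  0.0485  1.475  -0.0013 -0.0311]
t 5.13 p [ 0.4897 -0.0352  0.2738] az 78.1305112781605 tilt [-0.0022 -0.0026 -1.    ] F [-0.5384  0.1101 -2.7839] T [-0.0437 -0.0005 -0.0378] w 0.02312166511703921 q [-0.2413  0.1435  0.0504  1.4754 -0.0025 -0.0341]
```

View pics/s4c.png

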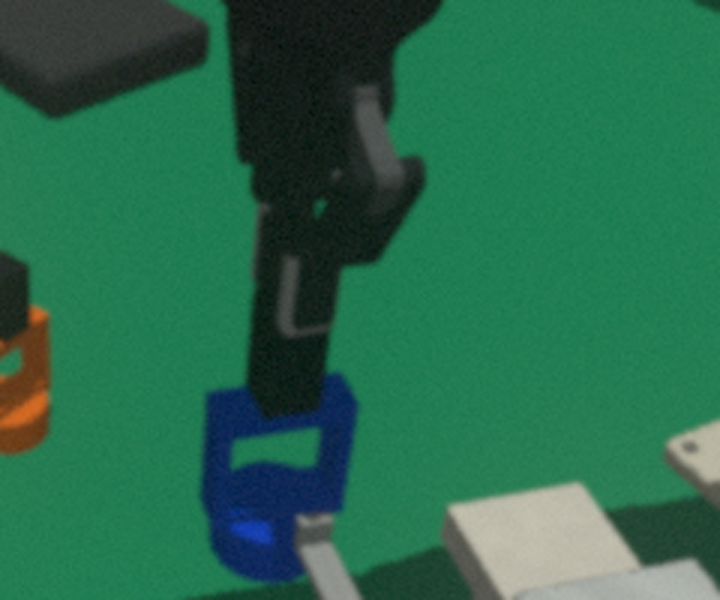

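View pics/t4c.png

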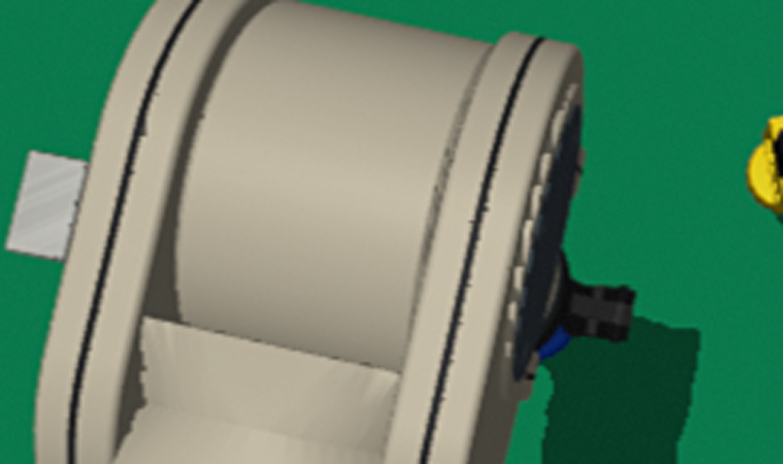

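View pics/w4.png

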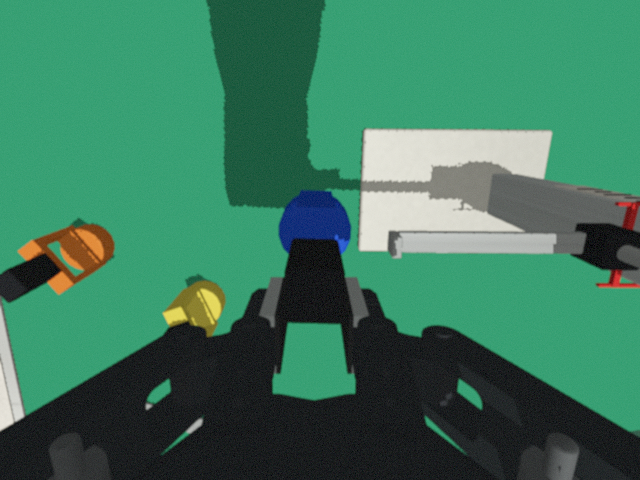

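Run:
```python
from h import *
ds=lambda x,y:(330+(x+.5)/2.6-.5,250+(y+.5)/2.6-.5)
g=lambda x,y:(85+(x+.5)/4-.5,190+(y+.5)/4-.5)
for a,b in [((580,172),(28,183)),((420,207),(62,48)),((370,128),(142,65)),((525,97),(110,198)),((310,50),(270,105)),((428,30),(245,213))]:
    print(tri([ray('scene',ds(*a)),ray('top',g(*b))]))
```

```text
(array([0.5165, 0.2061, 0.3703]), [np.float64(0.0006815079463782478), np.float64(0.0006815079463781844)])
(array([0.564 , 0.1961, 0.3703]), [np.float64(0.0012372216373695707), np.float64(0.001237221637369495)])
(array([0.5575, 0.1679, 0.3695]), [np.float64(0.0011684216647206886), np.float64(0.0011684216647207066)])
(array([0.51  , 0.1781, 0.3699]), [np.float64(0.0015240616906107348), np.float64(0.0015240616906107064)])
(array([0.5443, 0.1264, 0.3572]), [np.float64(0.0009234699610773614), np.float64(0.0009234699610772664)])
(array([0.5049, 0.1351, 0.3572]), [np.float64(0.0015953779049982819), np.float64(0.0015953779049983363)])
```

View pics/s4.png

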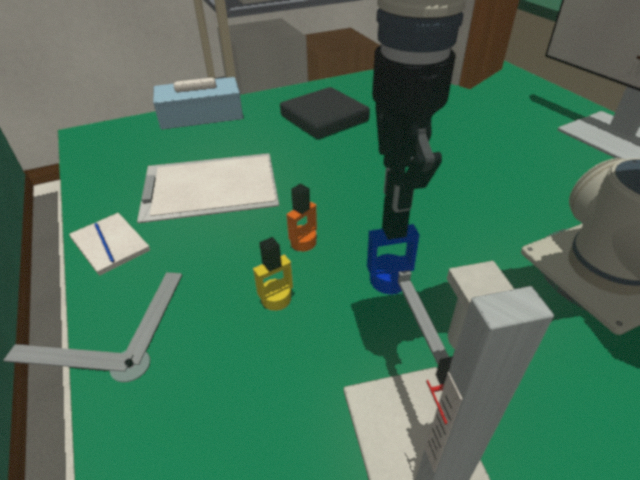

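View pics/t4.png

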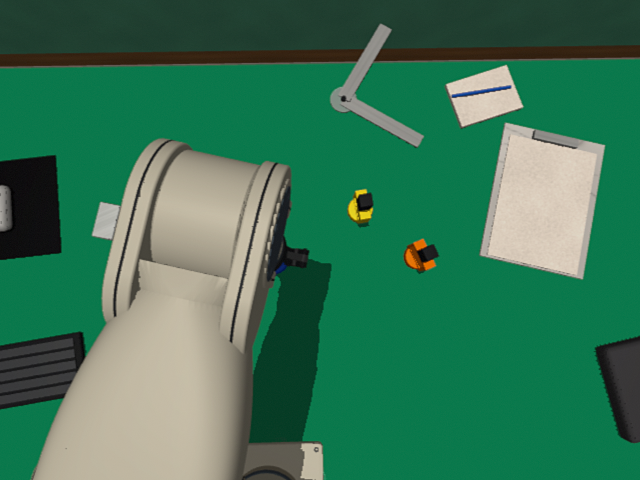

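Run:
```python
from h import *
hy=np.array([.2079,.9781,0])
for base in [(.5243,.131),(.505,.135),(.544,.126),(.54,.187)]:
  for z in(.37,.42,.47,.5):
    X=np.array([*base,z]); print(X,proj('scene',X),proj('scene',X-hy*.075))
goto([.5057,.0385,.274],78)
```

```text
[0.5243 0.131  0.37  ] [473.9084 253.8514] [436.3857 200.5912]
[0.5243 0.131  0.42  ] [488.0318 204.8349] [445.3166 153.936 ]
[0.5243 0.131  0.47  ] [505.2709 145.0054] [455.9142  98.5743]
[0.5243 0.131  0.5   ] [517.5692 102.3233] [463.2783  60.1041]
[0.505 0.135 0.37 ] [495.7708 249.8616] [455.7389 197.5496]
[0.505 0.135 0.42 ] [511.8985 200.9569] [466.2279 151.05  ]
[0.505 0.135 0.47 ] [531.5435 141.3869] [478.6555  95.9566]
[0.505 0.135 0.5  ] [545.5309  98.9724] [487.2791  57.7264]
[0.544 0.126 0.37 ] [450.4658 257.2958] [415.7463 203.2142]
[0.544 0.126 0.42 ] [462.3643 208.1923] [422.97   156.4315]
[0.544 0.126 0.47 ] [476.9135 148.1502] [431.5529 100.8462]
[0.544 0.126 0.5  ] [487.3101 105.245 ] [437.5243  62.1743]
[0.54  0.187 0.37 ] [506.9882 308.3512] [460.4213 241.1626]
[0.54  0.187 0.42 ] [526.973  258.2996] [472.7706 192.5937]
[0.54  0.187 0.47 ] [552.1026 195.3632] [487.7418 133.7129]
[0.54  0.187 0.5  ] [570.5454 149.1736] [498.354   91.9757]
shift [-0.0005  0.0755 -0.0004] turn [-0.0033  0.0028  0.0029] dist 0.07545572063922223
```

Run:
```python
from h import *
im=cv2.imread('pics/w4.png'); c=cv2.resize(im[210:280,375:595],None,fx=3.6,fy=3.6,interpolation=cv2.INTER_CUBIC); cv2.imwrite('pics/w4c.png',c)
```

```text
(no output)
```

View pics/w4c.png

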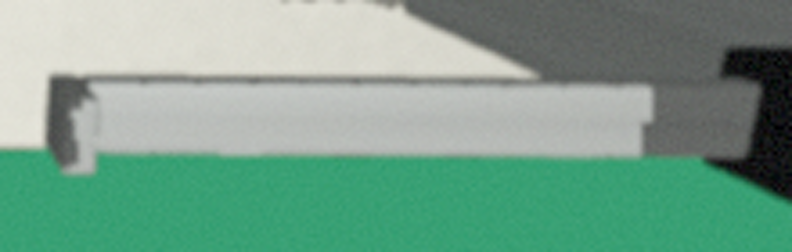

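Run:
```python
from h import *
o=arm.get_obs(); R=Ro.from_rotvec(o['tool_rot']).as_matrix(); c=eyes.get_calibration('wrist'); T=c['tool_from_camera'];K=c['intrinsics']
def wp(p,z):
    d=R@T[:3,:3]@np.linalg.solve(K,[*p,1.]); s=R@T[:3,3]+o['eef_pos']; return s+d*(z-s[2])/d[2]
w=lambda x,y:(375+(x+.5)/3.6-.5,210+(y+.5)/3.6-.5)
A=wp(w(250,117),.22);B=wp(w(600,120.5),.22); print(A,B,np.degrees(np.arctan2(*(B-A)[[1,0]])))
L=wp(w(69,122),.232); print('lip outer',L, 'width',np.linalg.norm(wp(w(250,79),.22)-wp(w(250,155),.22)))
hy=np.array([.2079,.9781,0]);hx=np.array([.9781,-.2079,0]);S=np.array([.5057,.0385,.22])
print('off x of arm',hx@(A-S),hx@(B-S),'lip along',hy@(L-S))
im=cv2.imread('pics/w4.png')
```

```text
[0.5072 0.0485 0.22  ] [0.521  0.1109 0.22  ] 77.57523710943296
lip outer [0.4972 0.0141 0.232 ] width 0.014554342406246644
off x of arm -0.0005739164071541156 -0.0001001660150723 lip along -0.025668648144998595
```

Request:
move_arm --pt "1 -0.0005 0.012 -0.001 0 0 0" --pt "1 -0.0005 0.03 -0.001 0 0 0" --pt "1 -0.0005 0.05 -0.001 0 0 0" --pt "1 -0.0005 0.067 -0.001 0 0 0" --pt "1 -0.0005 0.0765 -0.001 0 0 0"

```text
clock: 5.55
eef_pos: [0.5061, 0.0398, 0.2738]
tool_rot: [0.326, 3.124, -0.004]
force: [-0.2, 0.1, -3.8]
grip_width: 0.0229
```

Run:
```python
from h import *
st()
im=eyes.read_camera('scene');cv2.imwrite('pics/s5c.png',cv2.resize(im[150:350,330:540],None,fx=3,fy=3,interpolation=cv2.INTER_CUBIC))
im=eyes.read_camera('wrist');cv2.imwrite('pics/w5.png',im)
st();goto([.506,.040,.274],78)
```

```text
t 5.55 p [0.5061 0.0398 0.2738] az 78.07990076004097 tilt [-0.0012 -0.0025 -1.    ] F [-0.2292  0.0611 -3.8101] T [-0.0892  0.0427  0.0229] w 0.022945963682402308 q [-0.0852  0.1739  0.088   1.484  -0.0027  0.1228]
t 5.65 p [0.5061 0.0397 0.2739] az 78.15969508710697 tilt [-0.0013 -0.0027 -1.    ] F [ 0.0161 -0.8087 -3.988 ] T [-0.1203  0.0722 -0.0418] w 0.022954174298937223 q [-0.0853  0.1737  0.0881  1.4842 -0.0029  0.1214]
shift [ 0.0001  0.0003 -0.0001] turn [-0.0035  0.0016  0.0036] dist 0.00031307839311774024
```

View pics/s5c.png

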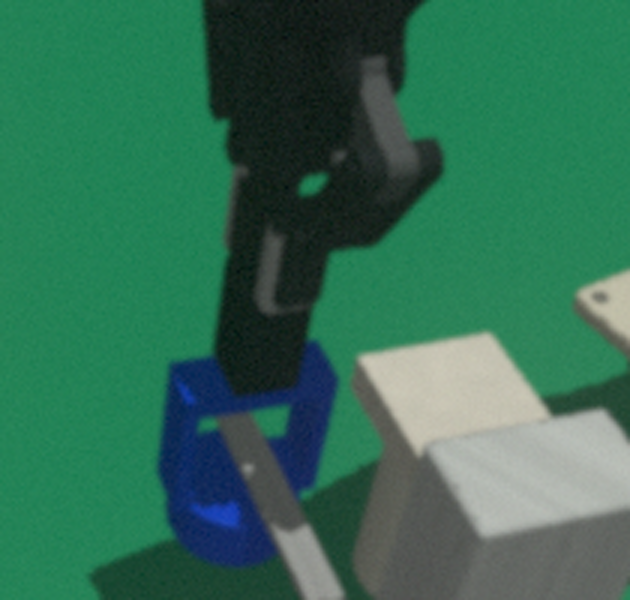

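View pics/w5.png

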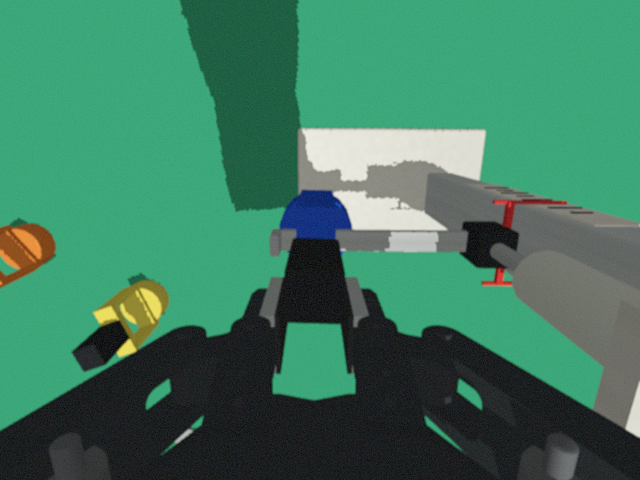

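Request:
move_arm --pt "1 0 0 0.005 0 0 0" --pt "1 0 0 0.01 0 0 0" --pt "1 0 0 0.015 0 0 0" --pt "1 0 0 0.02 0 0 0" --pt "1 0 0 0.023 0 0 0"

```text
clock: 6.07
eef_pos: [0.5058, 0.0391, 0.2499]
tool_rot: [0.325, 3.125, -0.005]
force: [0.3, -0.6, -3.7]
grip_width: 0.023
```

Request:
move_arm --pt "1 0 0 0.003 0 0 0" --pt "1 0 0 0.006 0 0 0" --pt "1 0 0 0.009 0 0 0" --pt "1 0 0 0.012 0 0 0" --pt "1 0 0 0.015 0 0 0"

```text
clock: 6.48
eef_pos: [0.5058, 0.039, 0.2348]
tool_rot: [0.325, 3.124, -0.005]
force: [-0.5, -0.2, -2.7]
grip_width: 0.0225
```

Run:
```python
from h import *
st()
im=eyes.read_camera('scene');cv2.imwrite('pics/s6c.png',cv2.resize(im[150:350,330:540],None,fx=3,fy=3,interpolation=cv2.INTER_CUBIC))
st()
```

```text
t 6.48 p [0.5058 0.039  0.2348] az 78.11714346460988 tilt [-0.0007 -0.0031 -1.    ] F [-0.5324 -0.2304 -2.6672] T [-0.136   0.055   0.0016] w 0.022527868942361903 q [-0.0865  0.1777 -0.005   1.3878 -0.0032  0.1209]
t 6.53 p [0.5056 0.0391 0.2343] az 78.1173255581219 tilt [ 0.     -0.0032 -1.    ] F [-0.153  -1.3289 -2.5247] T [-0.1264  0.0123  0.0128] w 0.0226648186063489 q [-0.0865  0.1781 -0.0059  1.3872 -0.0031  0.1209]
```

View pics/s6c.png

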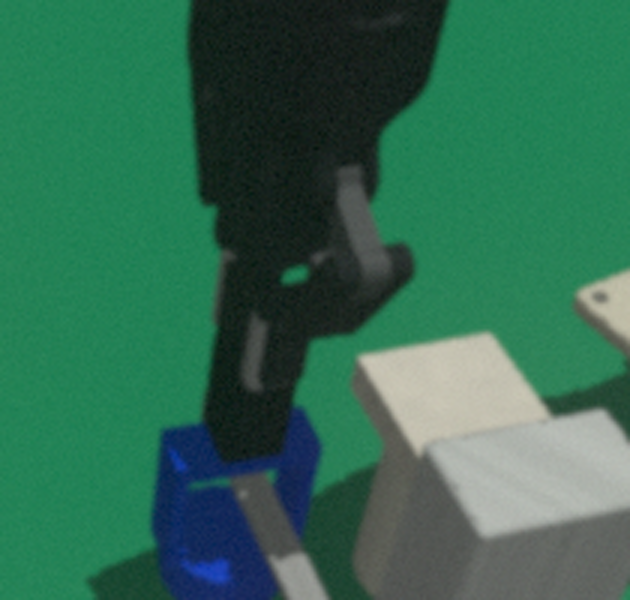

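Request:
move_arm --pt "1 0 0 0.004 0 0 0" --pt "1 0 0 0.008 0 0 0" --pt "1 0 0 0.012 0 0 0" --pt "1 0 0 0.016 0 0 0" --pt "1 0 0 0.02 0 0 0"

```text
clock: 6.95
eef_pos: [0.5057, 0.039, 0.214]
tool_rot: [-0.325, -3.125, 0.005]
force: [0.3, -0.7, -0.2]
grip_width: 0.0227
```

Request:
move_arm --pt "1 0 0 0.001 0 0 0" --pt "1 0 0 0.002 0 0 0" --pt "1 0 0 0.003 0 0 0" --pt "1 0 0 0.004 0 0 0" --pt "1 0 0 0.004 0 0 0"

```text
clock: 7.37
eef_pos: [0.5057, 0.0391, 0.21]
tool_rot: [0.325, 3.125, -0.005]
force: [-0.2, -0.2, 0.5]
grip_width: 0.0225
```

Run:
```python
from h import *
st()
im=eyes.read_camera('wrist');cv2.imwrite('pics/w7.png',im);st()
im=eyes.read_camera('scene');cv2.imwrite('pics/s7c.png',cv2.resize(im[180:400,320:540],None,fx=2.7,fy=2.7,interpolation=cv2.INTER_CUBIC))
st()
```

```text
t 7.37 p [0.5057 0.0391 0.21  ] az 78.1239726211627 tilt [-0.0004 -0.003  -1.    ] F [-0.2333 -0.2347  0.4578] T [-0.104  -0.0568 -0.0292] w 0.022503213377232743 q [-0.0865  0.1837 -0.0603  1.3268 -0.003   0.1207]
t 7.42 p [0.5058 0.039  0.2101] az 78.12142446377682 tilt [-0.0005 -0.003  -1.    ] F [-0.1383  0.2744 -0.4561] T [-0.0634 -0.0185 -0.0039] w 0.023174858555372508 q [-0.0865  0.1837 -0.0601  1.3269 -0.0031  0.1208]
t 7.47 p [0.5058 0.039  0.2101] az 78.11932370842533 tilt [-0.0005 -0.0031 -1.    ] F [ 0.3622 -0.3792 -0.0595] T [-0.0982  0.0728  0.0186] w 0.022864472827980365 q [-0.0866  0.1837 -0.06    1.327  -0.0031  0.1208]
```

View pics/s7c.png

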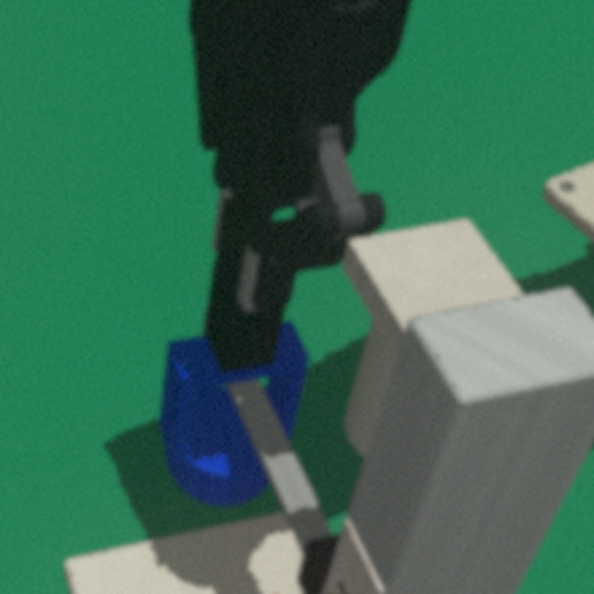

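View pics/w7.png

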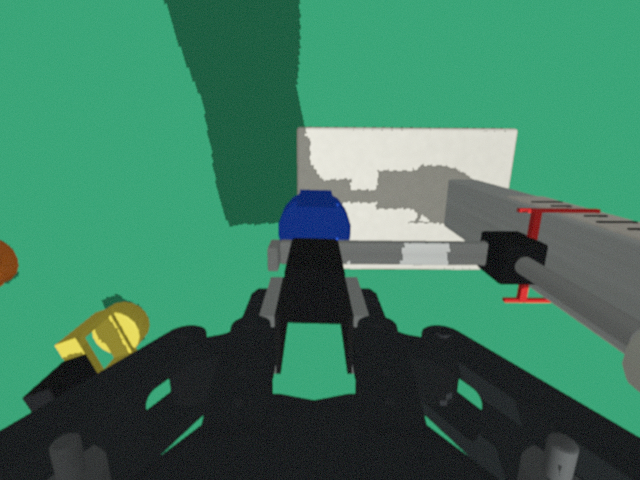

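Request:
move_arm --pt "0.2 0 0 0 0 0 0" --pt "0.0 0 0 0 0 0 0" --pt "-0.2 0 0 0 0 0 0" --pt "-0.2 0 0 0 0 0 0" --pt "-0.2 0 0 0 0 0 0"

```text
clock: 7.88
eef_pos: [0.5058, 0.0391, 0.2101]
tool_rot: [0.325, 3.125, -0.005]
force: [-0.2, -0.4, -0.5]
grip_width: 0.0513
```

Run:
```python
from h import *
st()
im=eyes.read_camera('wrist');cv2.imwrite('pics/w8.png',im);st()
im=eyes.read_camera('scene');cv2.imwrite('pics/s8c.png',cv2.resize(im[180:400,320:540],None,fx=2.7,fy=2.7,interpolation=cv2.INTER_CUBIC))
```

```text
t 7.88 p [0.5058 0.0391 0.2101] az 78.1236835844699 tilt [-0.0005 -0.003  -1.    ] F [-0.1884 -0.4458 -0.5092] T [-0.0407  0.018  -0.0205] w 0.05131015213816618 q [-0.0865  0.1837 -0.06    1.327  -0.003   0.1208]
t 7.93 p [0.5058 0.0391 0.2101] az 78.122358441456 tilt [-0.0005 -0.003  -1.    ] F [-0.6831 -0.0961 -0.865 ] T [ 0.0159 -0.0139 -0.0063] w 0.05113329936851176 q [-0.0865  0.1837 -0.0599  1.327  -0.003   0.1208]
```

View pics/s8c.png

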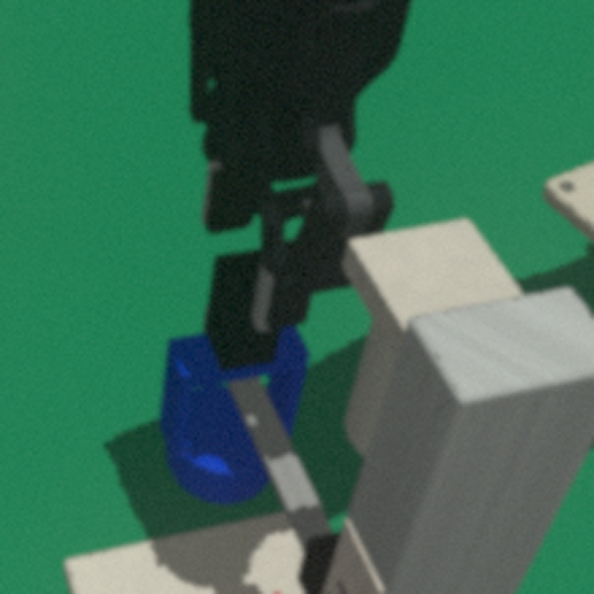

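View pics/w8.png

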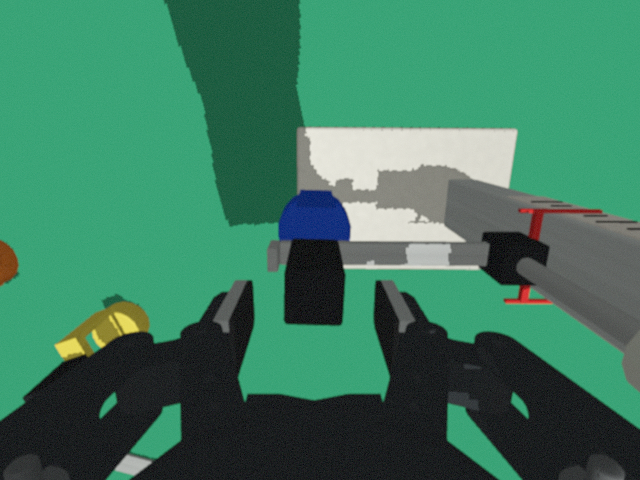

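Request:
move_arm --pt "-0.2 0 0 -0.008 0 0 0" --pt "-0.2 0 0 -0.022 0 0 0" --pt "-0.2 0 0 -0.042 0 0 0" --pt "-0.2 0 0 -0.065 0 0 0" --pt "-0.2 0 0 -0.085 0 0 0"

```text
clock: 8.4
eef_pos: [0.5057, 0.0393, 0.297]
tool_rot: [0.325, 3.124, -0.005]
force: [1.0, 0.0, 0.6]
grip_width: 0.0511
```

Request:
move_arm --pt "-0.2 0 -0.01 -0.03 0 0 0" --pt "-0.2 0.01 -0.03 -0.05 0 0 0" --pt "-0.2 0.03 -0.06 -0.06 0 0 0" --pt "-0.2 0.05 -0.09 -0.06 0 0 0" --pt "-0.2 0.06 -0.12 -0.06 0 0 0"

```text
clock: 8.82
eef_pos: [0.4205, -0.0659, 0.359]
tool_rot: [0.323, 3.122, -0.006]
force: [1.3, -0.5, 0.9]
grip_width: 0.0514
```

Request:
move_arm --pt "-0.2 0 -0.03 0 0 0 0" --pt "-0.2 0 -0.06 0 0 0 0" --pt "-0.2 0 -0.09 0 0 0 0" --pt "-0.2 0 -0.11 0 0 0 0" --pt "-0.2 0 -0.12 0 0 0 0"

```text
clock: 9.23
eef_pos: [0.3953, -0.1854, 0.3598]
tool_rot: [0.326, 3.121, -0.007]
force: [-0.2, 0.2, 0.2]
grip_width: 0.0513
```

Run:
```python
from h import *
st()
im=eyes.read_camera('top');cv2.imwrite('pics/t9.png',im);st()
im=eyes.read_camera('scene');cv2.imwrite('pics/s9.png',im);cv2.imwrite('pics/s9c.png',cv2.resize(im[180:400,320:540],None,fx=2.7,fy=2.7,interpolation=cv2.INTER_CUBIC))
```

```text
t 9.23 p [ 0.3953 -0.1854  0.3598] az 78.07097717887837 tilt [-0.0038 -0.0038 -1.    ] F [-0.1659  0.2436  0.2025] T [ 0.0453  0.0488 -0.0264] w 0.05128083713833374 q [-0.6297  0.0581  0.169   1.6767 -0.0019 -0.4215]
t 9.28 p [ 0.3954 -0.1857  0.3596] az 78.0592942574595 tilt [-0.0034 -0.0039 -1.    ] F [-0.0323 -0.3458 -0.7578] T [ 0.0017  0.038  -0.0353] w 0.051180891521255205 q [-0.63    0.0587  0.1691  1.6765 -0.0022 -0.4216]
```

View pics/s9.png

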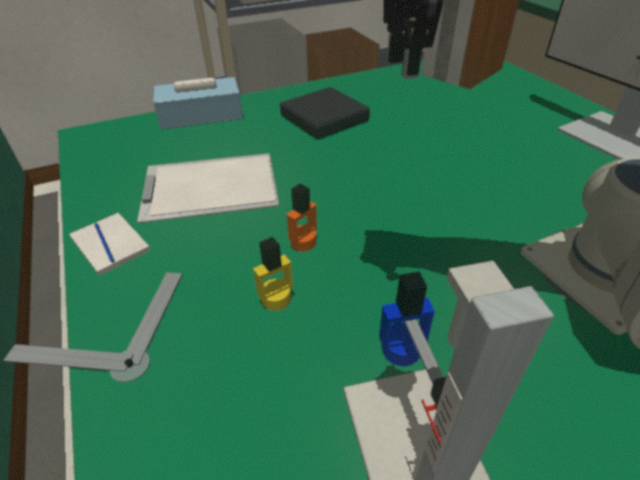

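View pics/s9c.png

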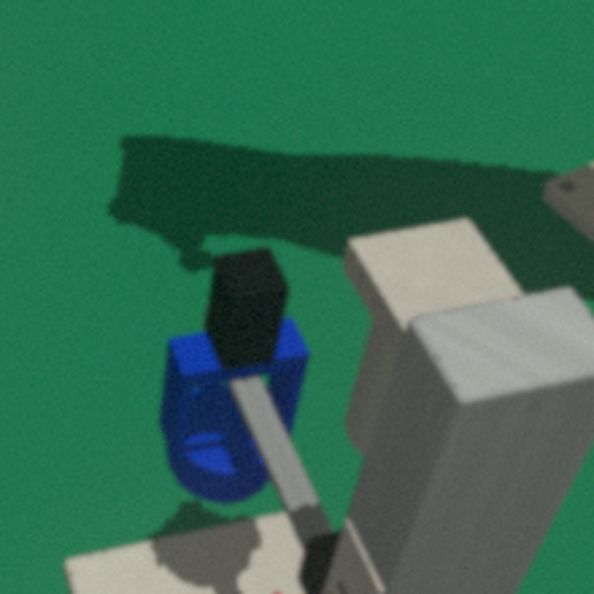

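View pics/t9.png

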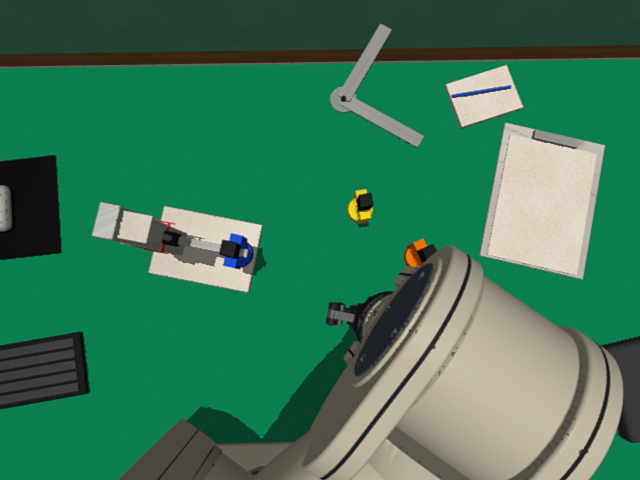

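Request:
move_arm --pt "-0.2 0 0 0 0 0 0" --pt "-0.2 0 0 0 0 0 0" --pt "-0.2 0 0 0 0 0 0" --pt "-0.2 0 0 0 0 0 0" --pt "-0.2 0 0 0 0 0 0"

```text
clock: 9.75
eef_pos: [0.3959, -0.1837, 0.3597]
tool_rot: [0.325, 3.121, -0.006]
force: [0.2, 0.1, 1.0]
grip_width: 0.0513
```

Request:
move_arm --pt "-0.2 0 0 0 0 0 0" --pt "-0.2 0 0 0 0 0 0" --pt "-0.2 0 0 0 0 0 0" --pt "-0.2 0 0 0 0 0 0" --pt "-0.2 0 0 0 0 0 0"

```text
clock: 10.17
eef_pos: [0.3959, -0.1837, 0.3597]
tool_rot: [0.325, 3.121, -0.006]
force: [-0.9, -1.0, 1.3]
grip_width: 0.0517
```

Request:
move_arm --pt "-0.2 0 0 0 0 0 0" --pt "-0.2 0 0 0 0 0 0" --pt "-0.2 0 0 0 0 0 0" --pt "-0.2 0 0 0 0 0 0" --pt "-0.2 0 0 0 0 0 0"

```text
clock: 10.58
eef_pos: [0.3959, -0.1837, 0.3597]
tool_rot: [0.325, 3.121, -0.006]
force: [0.3, -1.6, 0.6]
grip_width: 0.0516
```

Run:
```python
from h import *
def bl(im):
    h=cv2.cvtColor(im,cv2.COLOR_BGR2HSV); m=cv2.inRange(h,(108,150,40),(130,255,255)); return m
for n,sl,f in(('scene',(slice(260,400),slice(360,450)),'s9'),('top',(slice(220,285),slice(210,270)),'t9')):
    a=cv2.imread(f'pics/{f}.png')[sl]; b=eyes.read_camera(n); cv2.imwrite(f'pics/{f}b.png',b); c=b[sl]
    for q in(a,c):
        M=cv2.moments(bl(q),True); print(n,M['m00'],M['m10']/M['m00'],M['m01']/M['m00'])
    print(np.abs(a.astype(int)-c).max())
t=cv2.imread('pics/t9b.png'); cv2.imwrite('pics/t9c.png',cv2.resize(t[200:300,150:280],None,fx=6,fy=6,interpolation=cv2.INTER_CUBIC))
hy=np.array([.2079,.9781,0]);S=np.array([.5057,.0385,.18])
print('post top proj',proj('top',S+[0,0,.060]),'scene',proj('scene',S+[0,0,.060]), 'lip tip', proj('top',S-hy*.025+[0,0,.012]))
```

```text
scene 1834.0 42.49509269356598 72.87677208287896
scene 1833.0 42.53246044735406 72.8897981451173
28
top 456.0 28.708333333333332 32.92324561403509
top 456.0 28.660087719298247 32.91008771929825
37
post top proj [227.2577 248.0596] scene [411.4578 281.37  ] lip tip [245.8238 252.7759]
```

View pics/t9c.png

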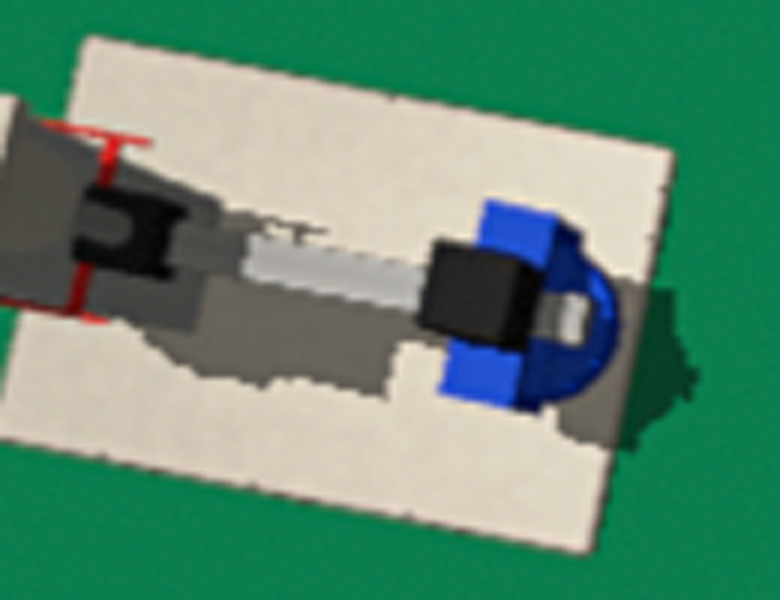

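Run:
```python
from plant import arm
print(arm.job_done(), arm.get_obs()['clock'])
```

```text
the job is handed in; nothing more can be done
the job is handed in; nothing more can be done
```

The blue weight is hanging from the hook, and I handed the job in at about 10.7 s of the 42 s allowed.

**What I did:**
- I gripped the blue weight by its post, lifted it clear of the desk and turned it to line up with the hook. I then slid its window over the lip from the tip side.
- I lowered it in small steps until the hook had sunk about 39 mm, well short of the 65 mm stop. By then the wrist force had gone from about -3.8 N back to about zero.
- I opened the jaws only part way, rose straight up and backed the arm off.

**Last checks:**
- **Still and upright:** in pictures 1.3 s apart, the blue weight moved less than 0.1 px in both the scene and top views. It hangs upright with the bar behind the lip and the bob well off the desk.
- **Position in the seat:** the post is within about 2 px (3 mm) of where I expected it over the seat, slightly towards the tip. The lip position from the wrist and top cameras differed by about 2 mm, which is within calibration.
- **Other weights:** the orange and yellow weights look unmoved by eye, but I did not re-measure them. In the last top view the arm partly covers the orange one; the scene view shows it in full.
- **Force readings:** these drifted by about ±1 N with the gripper empty. The weight estimate of about 4.2 N, and so the expected sink of about 42 mm, is approximate.

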